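Unbolt the bread bin and hold its lid half open

ROBOT

A 6-joint arm with a two-finger parallel gripper is mounted at the origin on the work surface. World frame = base frame: x ahead of the robot, y to its left, z up, the work surface at z = 0. Lengths are in mm, angles in rad, forces in N, time in s.
With the tool pointing down it reaches from about 275 to 775 mm from the base axis. Payload 14.6 kg.
Tool frame: the origin (TCP) lies at the very end of the fingers, on their centre line; the grasp point (between the pads) lies 19 mm behind it; z points along the fingers, y is the line along which they close (so a half turn about z gives the same grasp; the last joint's range is limited). The gripper opens to 85 mm and grips with 20 to 120 N. Pads are 22 mm wide; open, the fingers measure 114 mm over their backs; the gripper's body (76 mm by 85 mm) begins 54 mm behind the grasp point. The pads swing forward as they close: fully open they stand 13 mm farther back than shut.
Start: joints at [-1.328, 0.263, -0.048, 1.259, 0, 1.415], TCP at [203.374, -484.011, 231.278] pointing down, gripper open.
Joint ranges: [-2.65, 2.65], [-0.89, 1.7], [-1.18, 1.37], [-2.13, 2.11], [-1.35, 1.29], [-3.14, 3.14]. Speed limits (rad/s): [1.89, 1.89, 2.57, 2.79, 3.14, 3.14].

INTERFACE

Orientations are given as a 3x3 rotation matrix whose columns are the frame's x, y, z axes.
In Python, from rig import r gives the robot as it stands.
- The arm moves only by the shell command python3 -m jog 'ROWS' [FORCE]. ROWS is JSON, a list of rows, each a list of 7 numbers: the finger opening in m, from 0 to 0.0854, then the shift along the tool's x, y, z in m, then the turn, a rotation vector about the tool's x, y, z in rad. A call has 1 to 10 rows; each row shifts and turns the commanded pose from where the row before left it, along the tool's axes as they then stand; what a row does not reach is not made up. A row lasts 1/8 s, in which the tool goes at most 62.5 mm and 10.7 degrees, less where a joint would pass 70% of its speed; a pose out of reach is approached as far as the arm can. A call with a gripper value outside its range is refused whole. The fingers move at their own pace and stop on an object; FORCE is the grip in N (left out, the last holds). Time passes only in rows, so rows that do not move let the fingers close. It gives the time, the measured TCP pose, the force, the opening and the grip force at its end, in the units of the state.
- r.get_state(): the state, without advancing time (a new reading comes with each control period).
- r.grab_frame(name): name is "scene" or "top"; returns (picture, depth): 420x560x3 uint8, red, green, blue; 420x560 float32, mm along the optical axis (not along the pixel's ray), 0 where there is no reading.
- r.get_calibration(name): a dict with "fov_y" (degrees; the focal length in pixels is half the picture's height over the tangent of half this angle, whatever the lens; pixels are square), "cx", "cy" (the principal point, pixels), "xyz" and "rotation" of the camera in the world. Camera axes: x right, y down, z forward; pixel columns grow to the right and rows downward; lengths in mm; the calibration is good to about 2 mm. A picture is of the moment at which its call begins. get_calibration takes no time and is no camera call.
- r.close_job(): hands the job in; it is judged then, once.
The state is a dict: "time": time; "joint_positions": joint angles; "qd": joint speeds; "tau": joint torques, N m; "tcp_pos": TCP position; "tool_rot": TCP orientation; "contact_force": force on the tool from outside, world axes, zero at the start; "torque": the same for the moment, N m; "finger_gap": finger opening in mm; "grasp_force": force on a finger pad.
Only numpy, scipy, OpenCV 4.12 (cv2) and the standard library are available. Lean on these libraries where they do the work, as an engineer would, in place of code of your own. Each camera call takes 0.05 s, during which the arm holds its last target. There are 200 camera calls.

TASK

I am about to put rolls in the bread bin: slide its bolt fully back, then lift the lid and hold it half open with the fingers, at 45 degrees, for me. The lid falls shut if let go, so finish while still holding it steady at that angle, and leave the bolt back and the mug, can and bowl where they stand.

Things in the scene. Friction and masses are not known exactly. Their poses are not given: they have to be found in the camera images.
- bin: White enamelled bread bin, fixed, 220 deep (its x) x 340 wide (y) x 130 mm high. Origin: centre of its underside, on the worktop. Front (-x) has the lid's handle, rear (+x) the hinge; z up; turned up to 0.35 rad about z from the robot's axes. The bolt is on its right (-y) side, on a steel plate with two guide cheeks reaching 157 mm above the worktop.
- bolt_grip (a point): Grip point on the bolt's upright steel tab: 12 mm thick along the bin's y, 24 mm wide along its x, standing on the flat bolt bar (bar's top 155 mm, tab's top 192 mm above the worktop). This point is on the tab's centre line, 176 mm above the worktop.
- bolt (a joint): Bolt travel in m: 0 = shut, its nose 25 mm over the lid's edge and locking it; 0.035 = fully back, at its stop. It slides towards the bin's -y (away from the lid), against friction of about 2 N, and stays where left.
- lid_handle (a point): Grip point of the lid's handle: a wooden paddle 30 mm wide (bin's y), 12 mm thick, in the lid's plane, sticking out 55 mm from the middle of its front edge. This point is mid-thickness, 33 mm beyond the edge, 253 mm from the hinge axis, 136 mm above the worktop when shut. Space is free above the paddle and below it, in front of the bin's wall.
- lid_hinge (a point): Middle of the lid's hinge axis, at the bin's rear (+x) top edge, 130 mm above the worktop; the axis runs along the bin's y. With the lid shut the handle point lies 6 mm above this axis.
- lid (a joint): Lid angle in rad: 0 = shut, grows as the front edge lifts and swings back over the hinge; stop at 1.4. The wooden lid (220 x 340 x 12 mm, about 0.45 kg) turns freely and falls shut from every angle.
- mug: Blue mug, 80 mm across, 90 mm high, standing to the left (+y) of the bin; origin at its underside. Not to be disturbed.
- salt_can: Metal can, 60 mm across, 110 mm high, standing to the right (-y) of the bin, beyond the bolt; origin at its underside. Not to be disturbed.
- bowl: Blue bowl, 120 mm across, 50 mm high, standing at the bin's front right corner; origin at its underside. Not to be disturbed.

How it is judged:
By the outcome, as a careful person would: the job done as asked, in the order asked, and still so for the second after the job is handed in, while the arm keeps its last pose, push and grip.
It also fails if it takes over 48 s, if anything falls off the work surface, if the arm or the gripper's body presses on something with over 40 N, if the wrist force passes 120 N, or if a joint passes its speed limit or range.

## Working session

There is one attempt and no reset: what is moved stays moved. The work goes in short steps, Python scripts to look and compute and a shell command to move; the robot and the scene stay as the last step left them, time stands still between calls to the robot, and variables do not carry over. Pictures are saved under pics/ and viewed, at most 10 in all, crops included, and the job is handed in when it is done.

```bash
ls; mkdir -p pics
python3 - <<'E'
from rig import r
import cv2,numpy as np
s=r.get_state();print(s)
for n in("scene","top"):
    p,d=r.grab_frame(n);c=r.get_calibration(n);print(n,c)
    cv2.imwrite(f"pics/{n}0.png",p[...,::-1]);np.savez(f"{n}0.npz",p=p,d=d)
E
```

```text
pics
{'time': 0.0, 'joint_positions': array([-1.32834326e+00,  2.63513107e-01, -4.89411596e-02,  1.25942179e+00,
        1.91396812e-05,  1.41548650e+00]), 'qd': array([-9.23995317e-04,  4.04546720e-04,  1.38736847e-03,  7.75101017e-04,
        1.36413010e-03,  5.49228477e-05]), 'tau': array([ 3.25433175e-03, -6.37612224e+01,  3.84558642e+01,  1.37047374e-02,
       -5.23337644e-05, -9.67164056e-06]), 'tcp_pos': array([ 203.28835243, -483.73393249,  230.82864839]), 'tool_rot': array([[ 9.21929885e-01,  3.87356722e-01, -2.40645727e-04],
       [ 3.87356752e-01, -9.21929302e-01,  1.05274107e-03],
       [ 1.85927983e-04, -1.06376920e-03, -9.99999417e-01]]), 'contact_force': array([0.26108905, 0.49466695, 0.39348673]), 'torque': array([0.01887623, 0.03267788, 0.03353872]), 'grasp_force': 0.0, 'finger_gap': 85.22859890857457}
scene {'fov_y': 42.12945289556495, 'cx': 282.521330102624, 'cy': 206.40663007432906, 'xyz': array([1339.46050959,  678.69165341, 1115.59433498]), 'rotation': array([[-0.69029387,  0.49375595, -0.52886618],
       [ 0.72326203,  0.49076045, -0.48584588],
       [ 0.01965731, -0.71788526, -0.69588386]])}
top {'fov_y': 43.153283908858924, 'cx': 282.09226864218914, 'cy': 205.15765066631326, 'xyz': array([ 479.24557585,  -18.74521563, 1643.96159225]), 'rotation': array([[-0.01913779, -0.99655044,  0.08075254],
       [-0.99980367,  0.01948981,  0.00357327],
       [-0.00513479, -0.0806683 , -0.99672778]])}
```

View pics/scene0.png

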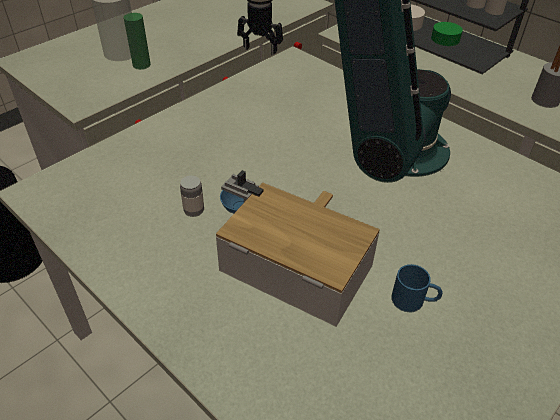

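View pics/top0.png

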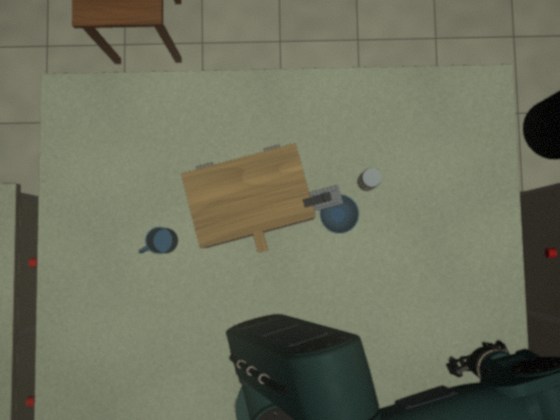

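The scene view shows the lid, with its handle at about (323,200), the bolt at (243,185) and the can at (192,196). In the top view the lid corners are (182,173), (297,144), (315,220) and (200,247). The handle is at (262,242), the bolt at (322,199) beside the bowl at (340,213), and the can at (370,178).

```bash
cat > h.py <<'E'
import numpy as np,cv2
from rig import r
def ray(n,u,v):
    c=r.get_calibration(n);f=210/np.tan(np.radians(c["fov_y"]/2))
    d=c["rotation"]@np.array([(u-c["cx"])/f,(v-c["cy"])/f,1.]);return c["xyz"],d
def onz(n,u,v,z):
    o,d=ray(n,u,v);return o+d*(z-o[2])/d[2]
def proj(n,P):
    c=r.get_calibration(n);f=210/np.tan(np.radians(c["fov_y"]/2))
    q=c["rotation"].T@(np.array(P)-c["xyz"]);return q[:2]/q[2]*f+[c["cx"],c["cy"]]
def cloud(n,d):
    c=r.get_calibration(n);f=210/np.tan(np.radians(c["fov_y"]/2))
    v,u=np.mgrid[:420,:560];q=np.stack([(u-c["cx"])/f*d,(v-c["cy"])/f*d,d],-1);return q@c["rotation"].T+c["xyz"]
E
python3 - <<'E'
from h import *
z=np.load("top0.npz");p,d=z["p"],z["d"]
hsv=cv2.cvtColor(p,cv2.COLOR_RGB2HSV);m=cv2.inRange(hsv,(8,70,60),(25,255,255));m[:130]=0;m[270:]=0
m1=cv2.morphologyEx(m,cv2.MORPH_OPEN,np.ones((21,21)))
ct=max(cv2.findContours(m1,0,1)[0],key=cv2.contourArea)
b=cv2.boxPoints(cv2.minAreaRect(ct));B=np.array([onz("top",*x,142) for x in b]);print(b,B.round(1))
print([np.linalg.norm(B[i]-B[i-1]).round(1) for i in range(4)],B.mean(0))
h=cv2.morphologyEx(m&~cv2.dilate(m1,np.ones((5,5))),cv2.MORPH_OPEN,np.ones((3,3)))
c=max(cv2.findContours(h,0,1)[0],key=cv2.contourArea);hb=cv2.boxPoints(cv2.minAreaRect(c));H=np.array([onz("top",*x,142) for x in hb]);print("handle",H.round(1),H.mean(0))
for n in("top","scene"):
    z=np.load(n+"0.npz");C=cloud(n,z["d"])
    k=(C[...,2]>165)&(C[...,2]<215)&(C[...,0]>450)&(C[...,0]<800)&(abs(C[...,1])<300)
    P=C[k];print(n,"tab",len(P),P.mean(0) if len(P) else 0, P.min(0),P.max(0),np.argwhere(k).mean(0))
a=cv2.resize(cv2.imread("pics/top0.png")[130:260,170:390],None,fx=3.5,fy=3.5,interpolation=2)[:, :]
s=cv2.resize(cv2.imread("pics/scene0.png")[155:230,170:350],None,fx=4,fy=4,interpolation=2)
cv2.imwrite("pics/c1.png",s);cv2.imwrite("pics/c2.png",a)
E
```

```text
[[179.73616 173.24199]
 [295.43237 142.51018]
 [315.99524 219.92317]
 [200.29901 250.65498]] [[ 698.   277.   142. ]
 [ 780.2  -55.   142. ]
 [ 557.1 -108.5  142. ]
 [ 476.7  219.7  142. ]]
[np.float64(228.6), np.float64(342.0), np.float64(229.4), np.float64(338.0)] [628.02161599  83.30904412 142.        ]
handle [[512.   69.  142. ]
 [518.7  39.7 142. ]
 [476.1  29.8 142. ]
 [469.4  59.1 142. ]] [494.02936188  49.38223407 142.        ]
top tab 45 [ 617.20301075 -131.88067459  190.25037006] [ 605.98254923 -139.94368502  173.75721372] [ 628.34027488 -124.26521311  199.56933443] [197. 325.]
scene tab 87 [ 624.55661322 -126.73936778  181.92293108] [ 609.01689455 -136.23221376  165.17778085] [ 635.17595754 -119.72453225  195.33918793] [176.43678161 241.25287356]
```

View pics/c1.png

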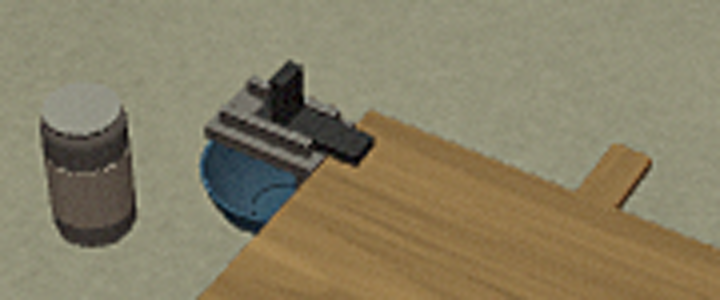

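View pics/c2.png

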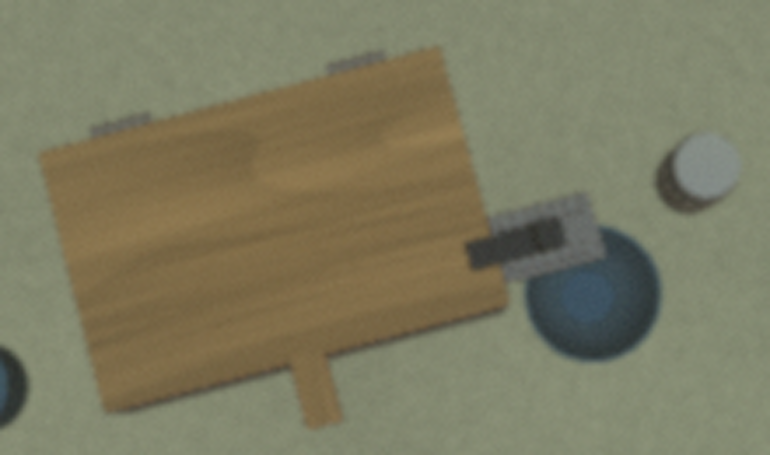

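Run:
```python
from h import *
X=np.array([.9706,.2405,0]);Y=np.array([-.2405,.9706,0])
print("tab crop top z192",onz("top",326.3,197.1,192),"scene",onz("scene",170+290/4,155+68/4,192))
for n in("top","scene"):
    z=np.load(n+"0.npz");C=cloud(n,z["d"])
    k=(C[...,2]>186)&(C[...,2]<200)&(C[...,0]>450)&(C[...,0]<800)&(abs(C[...,1])<300);P=C[k]
    print(n,len(P),P.mean(0),np.ptp(P@X),np.ptp(P@Y))
    k=(C[...,2]>137)&(C[...,2]<147)&(C[...,0]>440)&(C[...,0]<800)&(abs(C[...,1])<350);P=C[k]
    a=P@X;b=P@Y;print("lid x,y range",np.percentile(a,[.2,99.8]),np.percentile(b,[.2,99.8]))
    q=P[a<np.percentile(a,99.8)-226];print("handle y",len(q),np.median(q,0),np.percentile(q@Y,[3,97]))
print("can",onz("top",370,178,110))
# hinge edge corners in scene
s=r.get_state();R=s["tool_rot"]
for nm,t in(("tab",[620,-130,161]),):print(nm,R.T@(np.array(t)-s["tcp_pos"]))
```

```text
tab crop top z192 [ 616.69660697 -135.31087325  192.        ] scene [ 617.95783372 -128.5802753   192.        ]
top 37 [ 617.71986706 -132.46484736  192.56792409] 22.761215782843806 10.792145967614488
lid x,y range [472.66759189 749.0677348 ] [-322.85012515   97.66573294]
handle y 186 [497.69705761  50.73773817 142.11036764] [-85.19319974 -57.60995402]
scene 38 [ 624.07526999 -127.91187104  190.29326093] 23.458388954605425 13.833093626915627
lid x,y range [479.33236955 754.70513725] [-318.77892761  100.35922953]
handle y 206 [504.96056798  53.86035351 141.38438389] [-179.9629639    42.27946627]
can [ 677.73493048 -270.3243922   110.        ]
tab [ 521.18324018 -164.68988324   70.1021024 ]
```

```bash
python3 -m jog '[[0.05,0,0,0,0,0,0.155],[0.05,0.054,-0.027,0,0,0,0],[0.05,0.054,-0.027,0,0,0,0],[0.05,0.054,-0.027,0,0,0,0],[0.05,0.054,-0.027,0,0,0,0],[0.05,0.054,-0.027,0,0,0,0],[0.05,0.054,-0.027,0,0,0,0],[0.05,0.054,-0.027,0,0,0,0],[0.05,0.054,-0.027,0,0,0,0],[0.05,0.054,-0.027,0,0,0,0]]' 40
cat > w.py <<'E'
from h import *
import sys
s=r.get_state();R=s["tool_rot"];print(s["time"],s["tcp_pos"].round(1),R.round(3).tolist(),"F",s["contact_force"].round(1),s["finger_gap"],s["grasp_force"])
if len(sys.argv)>1:print("tool delta mm",(R.T@(np.array([float(x) for x in sys.argv[1:4]])-s["tcp_pos"])).round(1))
E
python3 w.py 620 -130 163
python3 - <<'E'
from h import *
p,d=r.grab_frame("scene");cv2.imwrite("pics/s1.png",cv2.resize(p[100:250,150:350,::-1],None,fx=4,fy=4,interpolation=2))
E
```

```text
time: 1.35
tcp_pos: [617.9, -129.6, 231.0]
tool_rot: [[0.971, 0.241, -0.0], [0.241, -0.971, 0.0], [-0.0, -0.0, -1.0]]
contact_force: [1.1, -1.1, 0.3]
finger_gap: 49.6
grasp_force: 0.0
1.35 [ 617.9 -129.6  231. ] [[0.971, 0.241, -0.0], [0.241, -0.971, 0.0], [-0.0, -0.0, -1.0]] F [ 1.1 -1.1  0.3] 49.64046226123921 0.0
tool delta mm [ 1.9  0.9 68. ]
```

View pics/s1.png

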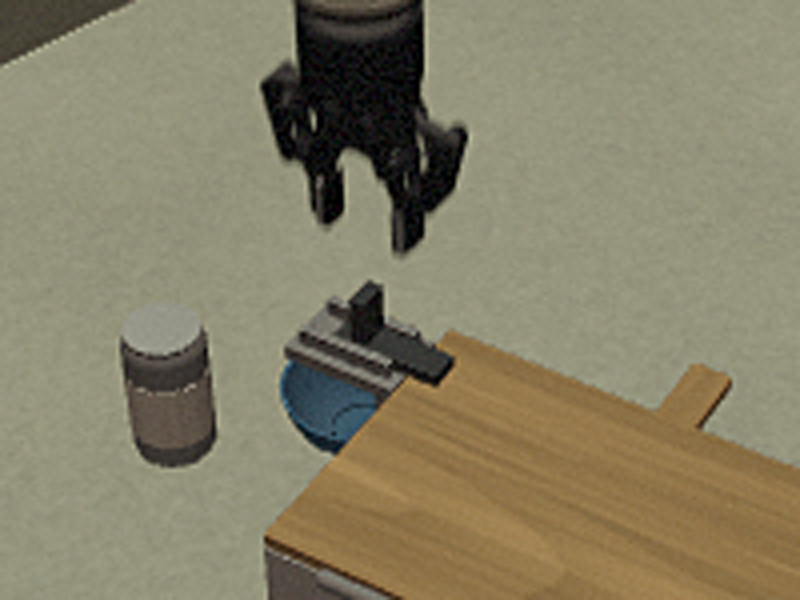

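The tips straddle the tab: their midpoint is at crop (365,235), directly above the tab at (368,300). I'll descend and grip.

```bash
python3 -m jog '[[0.05,0.001,0.001,0.025,0,0,0],[0.05,0.001,0,0.025,0,0,0],[0.05,0,0,0.016,0,0,0],[0.05,0,0,0,0,0,0],[0,0,0,0,0,0,0],[0,0,0,0,0,0,0],[0,0,0,0,0,0,0],[0,0,0,0,0,0,0],[0,0,0,0,0,0,0]]' 40
```

```text
time: 2.52
tcp_pos: [619.2, -131.9, 166.1]
tool_rot: [[0.971, 0.24, 0.001], [0.24, -0.971, -0.001], [0.001, 0.001, -1.0]]
contact_force: [-1.0, 0.5, 6.1]
finger_gap: 11.1
grasp_force: 42.3
```

```bash
python3 -m jog '[[0,0,0.006,0,0,0,0],[0,0,0.008,0,0,0,0],[0,0,0.008,0,0,0,0],[0,0,0.008,0,0,0,0],[0,0,0.003,0,0,0,0],[0,0,0.002,0,0,0,0],[0,0,0.001,0,0,0,0],[0,0,0,0,0,0,0]]'; python3 w.py
```

```text
time: 3.52
tcp_pos: [627.2, -164.1, 166.1]
tool_rot: [[0.97, 0.242, 0.0], [0.242, -0.97, 0.005], [0.001, -0.004, -1.0]]
contact_force: [-4.5, 17.5, 12.1]
finger_gap: 11.4
grasp_force: 43.3
3.525 [ 627.2 -164.1  166.1] [[0.97, 0.242, 0.0], [0.242, -0.97, 0.005], [0.001, -0.004, -1.0]] F [-4.5 17.5 12.1] 11.374848609054421 43.34306538105011
```

```bash
python3 -m jog '[[0,0,0.001,0,0,0,0],[0,0,0.001,0,0,0,0],[0,0,0,0,0,0,0],[0,0,0,0,0,0,0]]'; python3 -m jog '[[0,0,-0.002,0,0,0,0],[0,0,0,0,0,0,0]]'
python3 - <<'E'
from h import *
X=np.array([.9706,.2405,0]);Y=np.array([-.2405,.9706,0])
p,d=r.grab_frame("scene");cv2.imwrite("pics/s2.png",cv2.resize(p[100:250,150:350,::-1],None,fx=4,fy=4,interpolation=2))
E
```

```text
time: 4.03
tcp_pos: [627.2, -164.4, 166.1]
tool_rot: [[0.97, 0.243, -0.0], [0.243, -0.97, 0.008], [0.002, -0.007, -1.0]]
contact_force: [-6.8, 28.0, 15.6]
finger_gap: 11.0
grasp_force: 44.0
time: 4.28
tcp_pos: [627.2, -164.1, 166.1]
tool_rot: [[0.97, 0.242, 0.0], [0.242, -0.97, 0.004], [0.001, -0.004, -1.0]]
contact_force: [-3.5, 17.4, 9.9]
finger_gap: 11.3
grasp_force: 43.3
```

View pics/s2.png

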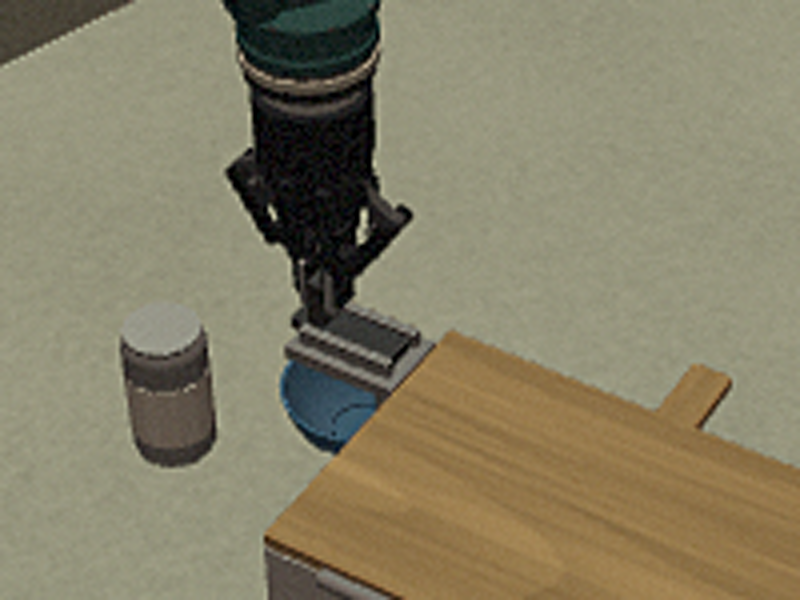

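The bolt is hard against its stop: the force rises without motion, and the bar is clear of the lid edge at crop (400,355). Next I'll release, rise, and move to the front of the handle while tilting.

```bash
python3 -m jog '[[0,0,-0.003,0,0,0,0],[0.04,0,0,0,0,0,0],[0.04,0,0,0,0,0,0],[0.04,0,0,0,0,0,0],[0.04,0,0,-0.02,0,0,0],[0.04,0,0,-0.025,0,0,0],[0.04,0,0,-0.025,0,0,0],[0.06,-0.012,-0.03,0,0,0,0]]' 40; python3 w.py 459.7 41.5 236
```

```text
time: 5.32
tcp_pos: [609.1, -138.8, 236.3]
tool_rot: [[0.971, 0.239, 0.002], [0.239, -0.971, -0.001], [0.002, 0.002, -1.0]]
contact_force: [-0.3, 0.2, -0.2]
finger_gap: 56.9
grasp_force: 0.0
5.325 [ 609.1 -138.8  236.3] [[0.971, 0.239, 0.002], [0.239, -0.971, -0.001], [0.002, 0.002, -1.0]] F [-0.3  0.2 -0.2] 56.8895403598682 0.0
tool delta mm [-1.020e+02 -2.108e+02 -2.000e-01]
```

```bash
python3 -m jog '[[0.06,-0.02,-0.042,0,0,0,0],[0.06,-0.02,-0.042,0,0,0,0],[0.06,-0.02,-0.042,0,0,0,0],[0.06,-0.02,-0.042,0,0,0,0],[0.06,-0.02,-0.042,0,0,0,0],[0.06,0,0,0,0,0.18,0],[0.06,0,0,0,0,0.18,0],[0.06,0,0,0,0,0.18,0],[0.06,0,0,0,0,0.18,0],[0.06,0,0,0,0,0,0]]'; python3 w.py 510.9 54.2 123.2
```

```text
time: 6.58
tcp_pos: [456.4, 42.6, 232.0]
tool_rot: [[0.733, 0.238, 0.637], [0.178, -0.971, 0.158], [0.657, -0.002, -0.754]]
contact_force: [0.0, -0.5, -1.4]
finger_gap: 60.5
grasp_force: 0.0
6.575 [456.4  42.6 232. ] [[0.733, 0.238, 0.637], [0.178, -0.971, 0.158], [0.657, -0.002, -0.754]] F [ 0.  -0.5 -1.4] 60.46065114270515 0.0
tool delta mm [-29.5   2.  118.6]
```

```bash
python3 -m jog '[[0.06,-0.015,0.001,0.02,0,0,0],[0.06,-0.0145,0.001,0.03,0,0,0],[0.06,0,0,0.02,0,0,0],[0.06,0,0,0,0,0,0]]'; python3 w.py 510.9 54.2 123.2
python3 - <<'E'
from h import *
p,d=r.grab_frame("scene");q,_=r.grab_frame("top")
a=cv2.resize(p[90:240,250:400,::-1],(395,395),interpolation=2);b=cv2.resize(q[170:320,180:330,::-1],(395,395),interpolation=2)
cv2.imwrite("pics/s3.png",np.hstack([a,b]))
E
```

```text
time: 7.08
tcp_pos: [485.7, 45.9, 163.0]
tool_rot: [[0.732, 0.241, 0.637], [0.181, -0.971, 0.159], [0.657, -0.0, -0.754]]
contact_force: [0.3, 0.8, -0.1]
finger_gap: 59.9
grasp_force: 0.0
7.075 [485.7  45.9 163. ] [[0.732, 0.241, 0.637], [0.181, -0.971, 0.159], [0.657, -0.0, -0.754]] F [ 0.3  0.8 -0.1] 59.87890727837501 0.0
tool delta mm [-6.2 -1.9 47.4]
```

View pics/s3.png

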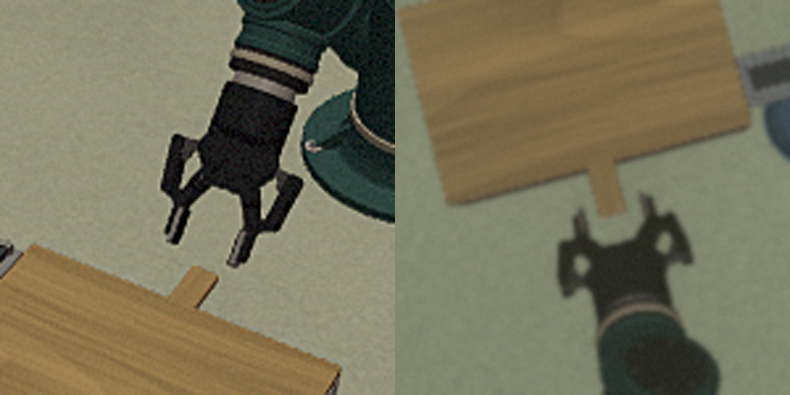

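The paddle tip sits centred between the fingertips, with the tip midpoint at (612,203) and the paddle at (608,213) in the right half. I'll go in and grip.

```bash
python3 -m jog '[[0.06,-0.006,-0.002,0.015,0,0,0],[0.06,0,0,0.02,0,0,0],[0.06,0,0,0.012,0,0,0],[0.06,0,0,0,0,0,0],[0,0,0,0,0,0,0],[0,0,0,0,0,0,0],[0,0,0,0,0,0,0],[0,0,0,0,0,0,0]]' 50; python3 w.py
```

```text
time: 8.18
tcp_pos: [509.4, 54.3, 124.8]
tool_rot: [[0.729, 0.24, 0.641], [0.181, -0.971, 0.158], [0.66, 0.001, -0.751]]
contact_force: [-6.4, -1.9, 9.4]
finger_gap: 29.2
grasp_force: 49.7
8.175 [509.4  54.3 124.8] [[0.729, 0.24, 0.641], [0.181, -0.971, 0.158], [0.66, 0.001, -0.751]] F [-6.4 -1.9  9.4] 29.190108455650897 49.66476023197174
```

```bash
python3 -m jog '[[0,0.0081,0,-0.00915,0,-0.05,0],[0,0.0081,0,-0.00915,0,-0.05,0],[0,0.0081,0,-0.00915,0,-0.05,0],[0,0,0,0,0,0,0]]'; python3 w.py
```

```text
time: 8.68
tcp_pos: [511.3, 54.7, 161.5]
tool_rot: [[0.817, 0.24, 0.524], [0.203, -0.971, 0.129], [0.539, 0.001, -0.842]]
contact_force: [0.4, -0.7, -3.3]
finger_gap: 29.6
grasp_force: 53.0
8.675 [511.3  54.7 161.5] [[0.817, 0.24, 0.524], [0.203, -0.971, 0.129], [0.539, 0.001, -0.842]] F [ 0.4 -0.7 -3.3] 29.59469617636925 52.987573742866516
```

Forces are low and the lid follows. I'll continue the arc.

```bash
python3 -m jog '[[0,0.0081,0,-0.00915,0,-0.05,0],[0,0.0081,0,-0.00915,0,-0.05,0],[0,0.0081,0,-0.00915,0,-0.05,0],[0,0.0081,0,-0.00915,0,-0.05,0],[0,0.0081,0,-0.00915,0,-0.05,0],[0,0.0081,0,-0.00915,0,-0.05,0],[0,0,0,0,0,0,0]]'; python3 -m jog '[[0,0.0081,0,-0.00915,0,-0.05,0],[0,0.0081,0,-0.00915,0,-0.05,0],[0,0.0081,0,-0.00915,0,-0.05,0],[0,0.0081,0,-0.00915,0,-0.05,0],[0,0.0081,0,-0.00915,0,-0.05,0],[0,0.0081,0,-0.00915,0,-0.05,0],[0,0.0057,0,-0.0064,0,-0.035,0],[0,0,0,0,0,0,0],[0,0,0,0,0,0,0],[0,0,0,0,0,0,0]]'
python3 - <<'E'
from h import *
X=np.array([.9706,.2405,0]);Y=np.array([-.2405,.9706,0])
s=r.get_state();R=s["tool_rot"];g=s["tcp_pos"]-17*R[:,2]
print("tilt",np.arctan2(R[:,2]@X,-R[2,2]),"grasp",g,g@X,"ang geom",np.arctan2(g[2]-130,752-g@X)-6/253,np.hypot(g[2]-130,752-g@X))
for n in("scene","top"):
    p,d=r.grab_frame(n);C=cloud(n,d);hsv=cv2.cvtColor(p,cv2.COLOR_RGB2HSV);m=cv2.inRange(hsv,(8,70,60),(25,255,255))>0
    x=C@X;y=C@Y;k=m&(x>480)&(x<800)&(y>-330)&(y<110)&(C[...,2]>150)&(C[...,2]<400)&(d>0)
    k=cv2.erode(k.astype(np.uint8),np.ones((5,5)))>0
    P=C[k]
    if len(P)>50:
        a=np.polyfit(P@X,P[:,2],1);res=P[:,2]-np.polyval(a,P@X);kk=abs(res)<8;a=np.polyfit((P@X)[kk],P[kk,2],1);print(n,len(P),kk.sum(),"lid angle",np.arctan(-a[0]),res.std())
    if n=="scene":cv2.imwrite("pics/s4.png",p[...,::-1])
E
```

```text
time: 9.55
tcp_pos: [530.8, 59.6, 230.8]
tool_rot: [[0.936, 0.241, 0.258], [0.232, -0.971, 0.064], [0.266, 0.0, -0.964]]
contact_force: [-1.9, -2.2, -2.9]
finger_gap: 29.0
grasp_force: 55.8
time: 10.8
tcp_pos: [575.5, 70.7, 297.4]
tool_rot: [[0.969, 0.24, -0.062], [0.24, -0.971, -0.015], [-0.064, -0.0, -0.998]]
contact_force: [6.2, 2.1, -12.7]
finger_gap: 28.7
grasp_force: 54.9
tilt -0.06402901749701502 grasp [576.54083209  70.95402037 314.37620635] 576.6549735214234 ang geom 0.786783527178693 254.44147417125495
scene 10237 10036 lid angle 0.7951705947247264 3.4284420091271883
top 1513 1505 lid angle 0.797979149174537 2.684486740893023
```

View pics/s4.png

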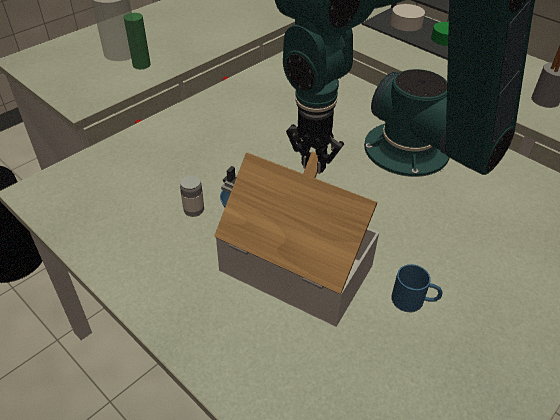

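The lid is up at about 45° by three measures (0.785 to 0.80 rad), with the paddle at (311,162) held in the fingers. The bolt tab at (230,175) is back, and the mug and can have not moved. I'll hold briefly, check that everything is steady, and hand in.

```bash
python3 -m jog '[[0,0,0,0,0,0,0],[0,0,0,0,0,0,0],[0,0,0,0,0,0,0],[0,0,0,0,0,0,0],[0,0,0,0,0,0,0],[0,0,0,0,0,0,0]]'
python3 - <<'E'
from h import *
X=np.array([.9706,.2405,0]);Y=np.array([-.2405,.9706,0])
z=np.load("top0.npz");p0=z["p"];p,d=r.grab_frame("top");C=cloud("top",d)
f=lambda C:(C[...,2]>186)&(C[...,2]<200)&(C[...,0]>600)&(C[...,0]<660)&(C[...,1]<-100)&(C[...,1]>-200)
A=cloud("top",z["d"]);a=A[f(A)].mean(0);b=C[f(C)].mean(0);print("tab shift",(b-a)@X,(b-a)@Y)
for n,(u,v,w) in dict(mug=(140,225,45),can=(355,160,32),bowl=(335,205,28)).items():
    print(n,np.abs(p[v:v+w,u:u+w].astype(int)-p0[v:v+w,u:u+w]).mean())
E
```

```text
time: 11.65
tcp_pos: [575.5, 70.7, 297.4]
tool_rot: [[0.969, 0.24, -0.062], [0.24, -0.971, -0.015], [-0.064, -0.0, -0.998]]
contact_force: [5.7, 1.2, -12.4]
finger_gap: 29.2
grasp_force: 54.9
tab shift 0.8152973857342412 -33.16042907798218
mug 7.14798353909465
can 9.330729166666666
bowl 6.679421768707483
```

```bash
python3 -c "
from rig import r
print(r.close_job())"
```

```text
the job is handed in; nothing more can be done
None
```

I slid the bolt back against its stop and handed the job in with the fingers holding the lid steady at about 45° (0.785–0.80 rad by three measures); the mug, can and bowl were not touched.

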